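# Set the dosing collar and open the safety cap of a cleaner bottle

## Robot

A 7-joint arm with a two-finger parallel gripper is mounted at the origin on the work surface. World frame = base frame: x ahead of the robot, y to its left, z up, the work surface at z = 0. Lengths are in mm, angles in rad, forces in N, time in s.
With the tool pointing down it reaches from about 400 to 875 mm from the base axis. Payload 6.5 kg.
Tool frame: the origin (TCP) lies at the very end of the fingers, on their centre line; the grasp point (between the pads) lies 19 mm behind it; z points along the fingers, y is the direction in which the jaws open and shut (so a half turn about z gives the same grasp; the last joint's range is limited). The gripper opens to 88 mm and grips with 3 to 60 N. Pads are 18 mm wide; open, the fingers measure 123 mm over their backs; the gripper's body (75 mm by 187 mm) begins 45 mm behind the grasp point.
Start: joints at [-1.349, 0.536, -0.004, 1.538, 0.003, 1.067, -0.071], TCP at [184.493, 623.259, 238.716] pointing down, gripper open.
Joint ranges: [-2.7, 2.7], [-0.37, 2.16], [-1.27, 1.26], [0.24, 2.4], [-1.31, 4.45], [0.19, 1.91], [-2.76, 2.76]. Speed limits (rad/s): [2.39, 2.39, 3.14, 3.14, 3.14, 3.14, 3.14].

## Interface

Orientations are given as a unit quaternion [w, x, y, z].
In Python, from workcell import sense, get_image, camera_params, sign_off gives the robot as it stands. The module is installed in compiled form; this text tells all that it offers.
- The arm moves only by the tool drive_tool, never from a script. Its argument "commands" is a list of rows, each a list of 3 entries, a list of its own where there are three numbers: the shift along the world's x, y, z in m, then the turn, a rotation vector about the world's x, y, z in rad, then the opening, from 0 (shut) to 1 (fully open). In form: [[[tx, ty, tz], [ax, ay, az], hand], ...]. A call has exactly 10 rows; each row is the pose to reach, as a shift and turn from the pose commanded when the call began; what a row does not reach only later rows make up. A row lasts 1/8 s, in which the tool goes at most 62.5 mm and 10.7 degrees, less where a joint would pass 70% of its speed; a pose out of reach is approached as far as the arm can. A call with a gripper value outside its range is refused whole. The fingers move at their own pace and stop on an object; "force" is the grip in N (left out, the last holds). Time passes only in rows, so rows that repeat a pose let the fingers close, or fill a call up. It gives the time, the measured TCP pose, the force and the opening at its end, in the units of the state.
- sense(): the state, without advancing time (a new reading comes with each control period).
- get_image(name): name is "side" or "top" or "wrist"; returns the picture (420x560x3 uint8, red, green, blue); there is no depth.
- camera_params(name): a dict with "K" (3x3 intrinsics, pixels), "pose" (4x4, takes a point from camera to world coordinates). Camera axes: x right, y down, z forward; pixel columns grow to the right and rows downward; lengths in mm; the calibration is good to about 2 mm. A picture is of the moment at which its call begins: read the wrist's pose just before it. camera_params takes no time and is no camera call; for the wrist camera it gives the pose at the moment of the call.
- sign_off(): hands the job in, once; it reports no verdict.
The state is a dict: "time": time; "joints": joint angles; "dq": joint speeds; "joint_efforts": joint torques, N m; "tool_pos": TCP position; "eef_rot": TCP orientation; "wrist_force": force on the tool from outside, world axes, zero at the start; "moment": the same for the moment, N m; "finger_gap": finger opening in mm.
Only numpy, scipy, OpenCV 4.12 (cv2) and the standard library are available. Lean on these libraries where they do the work, as an engineer would, in place of code of your own. Each camera call takes 0.05 s, during which the arm holds its last target. There are 200 camera calls.

## Task

On the hall shelf stands a cleaner bottle with a numbered dosing collar: first turn the collar until its pointer clicks in at 4, then press the child-proof cap above it down, twist it counter-clockwise until it is free and lift it straight up by about 8 cm. Finish while still holding the cap in the gripper, upright and still, above the bottle, with the collar left at 4; do not put it down or let go. Do not shift or knock over anything else on the shelf.

Things in the scene. Friction and masses are not known exactly. Their poses are not given: they have to be found in the camera images.
- dial_center (a point): Middle of the flat round shoulder (112 mm wide, 85 mm above the shelf) of the white cleaner bottle, on the bottle's upright axis; z up. Black numerals 0 to 6 lie on the shoulder on a circle of radius 46 mm, 20 degrees apart, counter-clockwise seen from above: 3 lies in this frame's +x direction, 0 at -60 degrees, 6 at +60. Collar and, above it, cap stand on the same axis.
- collar_center (a point): Centre (half-way up) of the grey ribbed dosing collar, a round sleeve 58 mm in diameter, 28 mm high, its underside 1 mm above the shoulder. z is its turning axis (up). Its sides can be gripped from above, the fingers passing either side of the narrower cap, fingertips 2 mm or more off the shoulder.
- collar_pointer (a point): Tip of the collar's small black pointer, on the bottom edge of the collar, 38 mm out from the axis, 1 mm above the shoulder; it shows which numeral is set.
- collar (a joint): Turn of the dosing collar in rad, growing counter-clockwise seen from above; 0 = pointer at numeral 0, and each numeral is 0.349 further (numeral 4 = 1.396); it stops 0.06 beyond 0 and 6. It clicks into each numeral with a detent of about 0.1 N m and stays there when let go.
- cap_center (a point): Centre (half-way up) of the white push-and-turn safety cap: loose, 12-sided, 43 mm across flats, 36 mm high, 30 g, on the bottle's axis. While it is on, this point is 57 mm above dial_center and the cap's underside is 10 mm above the collar's top. z up; x points like the bottle's x while the cap is locked.
- cap: The same cap, origin at the centre of its underside. It opens so: push it down against its spring (5 N at first, 11 N at 4.5 mm where the lock lets go, hard stop at 7.5 mm; 6 to 7 mm is right); keeping it down turn it counter-clockwise seen from above by 60 degrees (free from 40, hard stop at 80); lift straight up, 15 mm clears the neck's lugs, the neck's top is 62 mm above the shoulder.
- bottle: The cleaner bottle, clamped in a heavy round steel stand 132 mm wide that is fixed to the shelf; origin at the centre of the stand's underside, on the shelf. Axes as dial_center.
- jar: A bystander: plain white screw-top jar without any collar or numerals, 84 mm wide, 110 mm high, loose; origin at the centre of its underside.
- cat: A bystander: white porcelain cat figure, about 75 mm wide and 124 mm high, loose; origin at the centre of its underside. A fixed post with copper-coloured hooks and two keys, 210 mm high, stands near the left edge of the shelf.
- woodbox: A bystander: round wooden box with sliding lid, 96 mm wide (lid runner 112 mm), 61 mm high, loose; origin at the centre of its underside.
- shoehorn: A bystander: red plastic shoe horn lying along its x, 190 mm long, 40 mm wide, 10 mm high, loose; origin at its middle, underneath.
- carabiner: A bystander: steel carabiner lying flat, 86 mm by 50 mm, 8 mm high, loose; origin at its middle, underneath.
Mind the look-alikes: they are no part of the job. Leave any red look-alike of the bottle alone. There is more than one size of the cap; the job needs the larger.

How it is judged (in metres and radians):
On the way, in this order (a step that is already met when the one before it is completed fails the run):
1. the collar is at 4, with the cap still locked on the bottle (value of joint collar between 1.296 and 1.496 rad and z of cap_center in the frame of dial_center below 0.06 m and angle between the x axis of cap_center and the x axis of dial_center, either way round below 0.25 rad), for 0.3 s.
2. the cap is pushed down by at least 4 mm, not yet turned (z of cap_center in the frame of dial_center below 0.053 m and angle between the x axis of cap_center and the x axis of dial_center, either way round below 0.35 rad), for 0.05 s.
3. the cap is turned by more than 35 degrees while on the bottle (z of cap_center in the frame of dial_center below 0.061 m and angle between the x axis of cap_center and the x axis of dial_center, either way round above 0.61 rad), for 0.05 s.
At the end, for the whole second after the job is handed in: The collar reads 4 (within 0.1 rad) and the gripper holds the cap still (under 30 mm/s), upright within 0.3 rad, 50 to 130 mm higher than it sat and within 40 mm of the bottle's axis, touching the bottle nowhere (value of joint collar between 1.296 and 1.496 rad and z of cap_center in the frame of dial_center between 0.107 and 0.187 m and horizontal distance between cap_center and dial_center below 0.04 m and angle between cap_center's own z axis and vertical below 0.3 rad and contact force between the fingers and cap above 1 N and contact force between cap and bottle below 0.1 N and linear speed of cap below 0.03 m/s); the arm keeps its last pose, push and grip.
It fails at once if another thing on the shelf is shifted by more than 20 mm or tipped (distance of any of jar, cat, woodbox, shoehorn, carabiner from where it was at the start of the episode above 0.02 m or angle between any of jar, cat, woodbox, shoehorn, carabiner's own z axis and vertical above 0.4 rad).
It also fails if it takes over 54 s, if anything falls off the work surface, if the arm or the gripper's body presses on something with over 40 N, if the wrist force passes 120 N, or if a joint passes its speed limit or range.

## Working session

There is one attempt and no reset: what is moved stays moved. The work goes in short steps, Python scripts to look and compute and a tool call to move; the robot and the scene stay as the last step left them, time stands still between calls to the robot, and variables do not carry over. Pictures are saved under pics/ and viewed, about 8 in all and at most 12, crops included, and the job is handed in when it is done.

Besides the shell and the picture viewer there is one more tool, called after "Emit:" in YAML: its name, and indented under it one key for each argument. drive_tool: Moves the arm, as the interface text tells. Its arguments: {"type":"object","properties":{"commands":{"type":"array"},"force":{"type":"number"}},"required":["commands"]}

```bash
mkdir -p pics; python3 - <<'E'
from workcell import *
import cv2,numpy as np
print(sense())
for n in("top","side","wrist"):
    p=camera_params(n);print(n,np.round(p["K"],1).tolist(),np.round(p["pose"],3).tolist())
    cv2.imwrite(f"pics/{n}0.png",get_image(n)[:,:,::-1])
a=cv2.imread("pics/top0.png");b=cv2.imread("pics/side0.png")
cv2.imwrite("pics/w.png",cv2.resize(a,(784,588),interpolation=2))
E
```

```text
{'time': 0.0, 'joints': array([-1.34917225,  0.53716278, -0.00442228,  1.53884218,  0.00261589,
        1.06730149, -0.0711958 ]), 'dq': array([-0.001609  ,  0.00067983, -0.00142702, -0.00011501,  0.00117339,
       -0.00129758, -0.00064373]), 'joint_efforts': array([ 2.13052631e-04, -5.70977318e+01,  9.90847461e-01, -2.51609910e+01,
       -5.62525028e-02,  1.74800120e-02,  1.35812916e-04]), 'tool_pos': array([184.37175263, 622.67431092, 237.85350116]), 'eef_rot': array([-4.89389398e-05,  1.43381258e-01,  9.89667159e-01, -8.52736719e-04]), 'wrist_force': array([ 0.06312967, -0.42480977, -0.45482079]), 'moment': array([0.06019117, 0.04404783, 0.00504001]), 'finger_gap': 88.13756875653496}
top [[423.1, 0.0, 285.0], [0.0, 423.1, 206.7], [0.0, 0.0, 1.0]] [[0.009, -0.985, 0.174, 325.805], [-0.999, -0.015, -0.035, 10.193], [0.037, -0.174, -0.984, 1076.547], [0.0, 0.0, 0.0, 1.0]]
side [[398.8, 0.0, 274.8], [0.0, 398.8, 207.2], [0.0, 0.0, 1.0]] [[0.835, -0.307, 0.457, 83.885], [-0.55, -0.436, 0.712, -688.624], [-0.019, -0.846, -0.533, 631.931], [0.0, 0.0, 0.0, 1.0]]
wrist [[372.9, 0.0, 272.3], [0.0, 372.9, 203.5], [0.0, 0.0, 1.0]] [[0.284, 0.924, 0.255, 120.073], [0.959, -0.274, -0.077, 641.728], [-0.002, 0.267, -0.964, 382.531], [0.0, 0.0, 0.0, 1.0]]
```

View pics/top0.png

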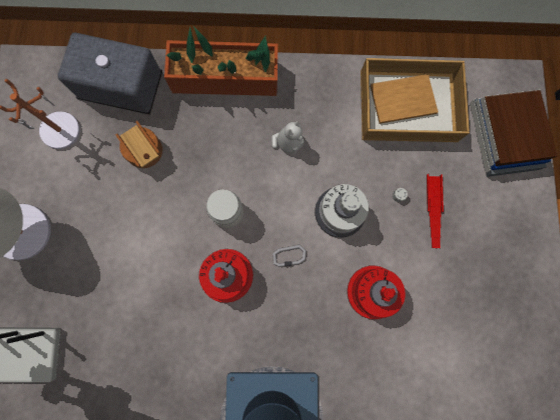

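View pics/side0.png

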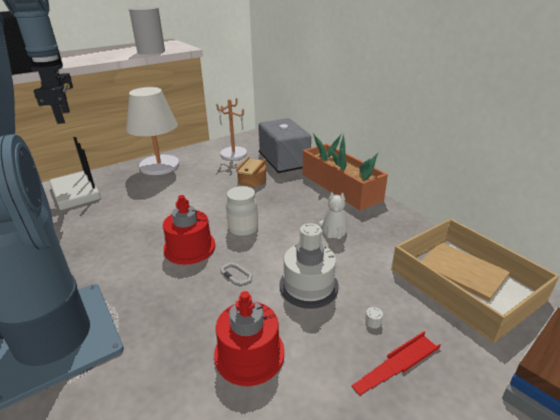

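The top view shows the white bottle at about (343,210), with its numerals on the far-left side and the cap at (350,202). There are red look-alikes at (226,276) and (377,292), a small cap at (401,194) and the carabiner at (290,257). The side view agrees, with the bottle at (310,265). Next I'll measure it.

```bash
cat > h.py <<'E'
import cv2,numpy as np
from workcell import *
def ray(p,uv):
    T=p["pose"];d=T[:3,:3]@np.linalg.solve(p["K"],[uv[0],uv[1],1]);return T[:3,3],d
def onz(p,uv,z):
    o,d=ray(p,uv);return o+d*(z-o[2])/d[2]
def proj(p,X):
    T=p["pose"];c=T[:3,:3].T@(np.asarray(X,float)-T[:3,3]);q=p["K"]@c;return q[:2]/q[2]
E
python3 - <<'E'
from h import *
a=cv2.imread("pics/top0.png");p=camera_params("top");q=camera_params("side");b=cv2.imread("pics/side0.png")
for z in(85,160):print(z,onz(p,(343,209),z) if z==85 else onz(p,(350,202),z))
c=np.array(onz(p,(343,209),85))
for z in(0,85,160):print(proj(p,[c[0],c[1],z]),proj(q,[c[0],c[1],z]))
A=cv2.resize(a[175:245,305:385],None,fx=6,fy=6,interpolation=cv2.INTER_CUBIC)
B=cv2.resize(b[215:310,270:350],None,fx=4.4,fy=4.4,interpolation=cv2.INTER_CUBIC)
h=max(A.shape[0],B.shape[0]);f=lambda x:cv2.copyMakeBorder(x,0,h-x.shape[0],0,0,0)
o=np.hstack([f(A)[:, :440],f(B)]);print(o.shape);cv2.imwrite("pics/crop1.png",o)
E
```

```text
85 [ 497.95100759 -163.79194134   85.        ]
160 [ 500.9227314  -166.49166676  160.        ]
[337.35792897 214.53281404] [305.57239603 286.3313172 ]
[343. 209.] [306.43307021 256.96693805]
[348.81393713 203.298648  ] [307.27200333 228.34431816]
(420, 792, 3)
```

View pics/crop1.png

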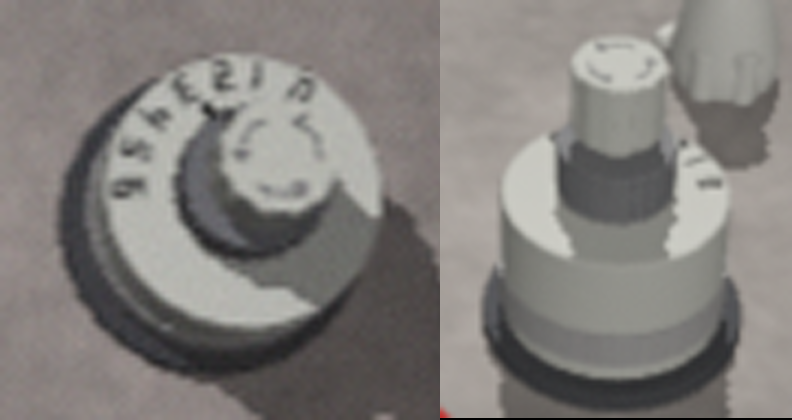

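Emit:
drive_tool:
  commands:
    - [[0.017, -0.03, 0.002], [0, 0, -0.1], 1]
    - [[0.034, -0.06, 0.004], [0, 0, -0.2], 1]
    - [[0.051, -0.09, 0.006], [0, 0, -0.3], 1]
    - [[0.068, -0.12, 0.008], [0, 0, -0.4], 1]
    - [[0.085, -0.15, 0.01], [0, 0, -0.5], 1]
    - [[0.102, -0.18, 0.01], [0, 0, -0.6], 1]
    - [[0.119, -0.21, 0.01], [0, 0, -0.7], 1]
    - [[0.136, -0.24, 0.01], [0, 0, -0.8], 1]
    - [[0.153, -0.27, 0.01], [0, 0, -0.9], 1]
    - [[0.17, -0.3, 0.01], [0, 0, -1.0], 1]
  force: 30

```text
time: 1.4
tool_pos: [355.5, 321.4, 248.8]
eef_rot: [0.0, 0.603, 0.798, 0.0]
wrist_force: [-0.3, 0.4, 0.8]
finger_gap: 88.3
```

Emit:
drive_tool:
  commands:
    - [[0.016, -0.054, 0], [0, 0, -0.12], 1]
    - [[0.032, -0.108, 0], [0, 0, -0.24], 1]
    - [[0.048, -0.162, 0], [0, 0, -0.36], 1]
    - [[0.064, -0.216, 0], [0, 0, -0.48], 1]
    - [[0.08, -0.27, 0], [0, 0, -0.6], 1]
    - [[0.096, -0.324, 0], [0, 0, -0.72], 1]
    - [[0.112, -0.378, 0], [0, 0, -0.84], 1]
    - [[0.128, -0.432, 0], [0, 0, -0.96], 1]
    - [[0.1455, -0.4893, 0], [0, 0, -1.07], 1]
    - [[0.1455, -0.4893, 0], [0, 0, -1.07], 1]

```text
time: 2.65
tool_pos: [499.5, -172.4, 249.1]
eef_rot: [0.002, 0.926, 0.377, -0.0]
wrist_force: [-0.3, 1.0, -0.0]
finger_gap: 88.0
```

```bash
python3 - <<'E'
from h import *
s=sense();p=camera_params("wrist");im=get_image("wrist")[:,:,::-1]
print(s["time"],s["joints"],s["tool_pos"],s["eef_rot"],s["wrist_force"],np.abs(s["dq"]).max())
np.savez("w1.npz",**p);cv2.imwrite("pics/w1.png",im)
print(p["pose"][:3,3],proj(p,[500,-166,85]),proj(p,[500,-166,160]))
E
```

```text
2.65 [-0.34366836  0.38623949  0.75212429  1.88328918 -0.3090067   0.98997778
 -0.25488909] [ 499.53953458 -172.3787719   249.07200655] [ 1.87882186e-03  9.26301874e-01  3.76777358e-01 -3.61162760e-04] [-0.29731998  1.0134909  -0.02373547] 0.06476425268105845
[ 549.87395077 -124.6978687   393.52443842] [265.03718621 178.7465141 ] [263.21638635 202.43989134]
```

View pics/w1.png

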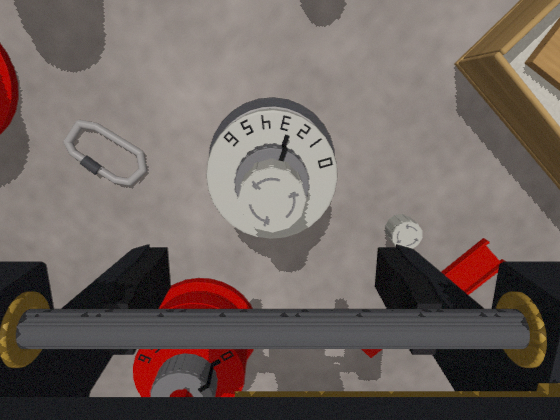

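The wrist view shows the bottle shoulder centred near (272,172), the cap at (272,195) and the numerals 6 to 0 running left to right. The pointer tip is near (287,137), close to the 3 at (286,124).

```bash
python3 - <<'E'
from h import *
from scipy.optimize import least_squares
im=cv2.imread("pics/w1.png");p=dict(np.load("w1.npz"))
g=im.max(2).astype(int)
m=(g<60).astype(np.uint8)
n,l,st,ce=cv2.connectedComponentsWithStats(m[90:200,200:345])
B=[]
for i in range(1,n):
    if 5<st[i,4]<400:
        uv=ce[i]+[200,90];X=onz(p,uv,85);B.append((uv,X));print(uv.round(1),st[i].tolist(),X.round(1))
# shoulder bright fit: circle of outline points at z=85
br=((g>150)).astype(np.uint8);br[:90]=0
n2,l2,s2,c2=cv2.connectedComponentsWithStats(br)
k=l2[160,225];print(s2[k])
c=max(cv2.findContours((l2==k).astype(np.uint8),0,1)[0],key=cv2.contourArea)
h=cv2.convexHull(c)[:,0,:]
P=np.array([onz(p,u,85)[:2] for u in h])
f=least_squares(lambda v:np.hypot(*(P-v[:2]).T)-56,[500,-166],loss="soft_l1",f_scale=1);print("shoulder r56",f.x,np.abs(f.fun).max())
f=least_squares(lambda v:np.hypot(*(P-v[:2]).T)-v[2],[500,-166,56],loss="soft_l1",f_scale=1);print("free r",f.x)
# cap-top arrows
mm=((g<150)&(g>60)).astype(np.uint8)
A=cv2.resize(im[95:245,195:350],None,fx=4,fy=4,interpolation=cv2.INTER_CUBIC);cv2.imwrite("pics/w1c.png",A)
E
```

```text
[285.4 117.1] [83, 26, 7, 4, 9] [ 548.  -142.6   85. ]
[264.1 121.1] [62, 29, 7, 4, 12] [ 533.7 -132.4   85. ]
[246.2 126.8] [41, 30, 12, 15, 36] [ 520.3 -125.2   85. ]
[284.4 122.8] [82, 32, 7, 3, 10] [ 544.2 -145.2   85. ]
[303.5 130.3] [97, 35, 13, 12, 24] [ 550.8 -160.6   85. ]
[282.8 128.3] [81, 36, 6, 5, 9] [ 540.2 -147.3   85. ]
[230.4 137.9] [24, 42, 14, 14, 34] [ 504.7 -122.    85. ]
[283.7 148.1] [79, 45, 10, 26, 122] [ 529.3 -159.2   85. ]
[315.1 142.3] [110, 49, 11, 8, 13] [ 550.6 -174.3   85. ]
[324.3 159.4] [118, 68, 13, 4, 17] [ 546.2 -190.    85. ]
[325. 165.] [119, 72, 13, 6, 20] [ 543.3 -193.8   85. ]
[  149    90   193   159 16327]
shoulder r56 [ 503.51444695 -167.08497398] 61.61923650237149
free r [ 487.72672968 -150.05806596   76.69350374]
```

View pics/w1c.png

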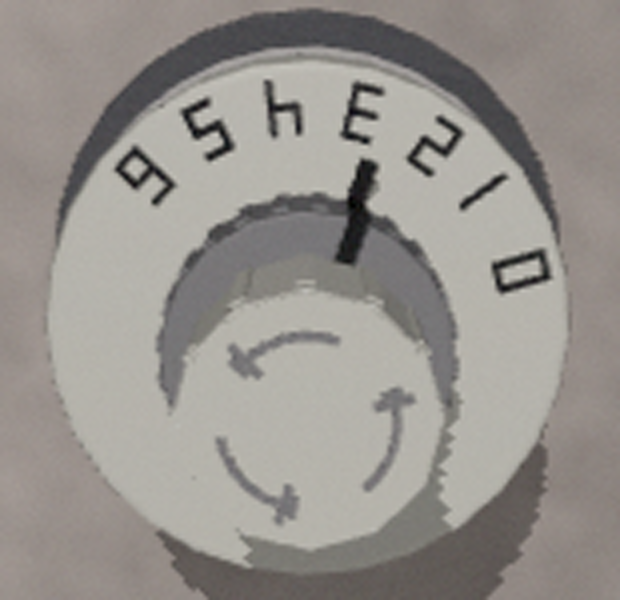

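The crop gives numeral centres at 6 (145,175), 5 (208,130), 4 (284,110), 3 (363,113), 2 (436,145), 1 (483,192) and 0 (522,271). The pointer tip is at (369,162).

```bash
python3 - <<'E'
from h import *
from scipy.optimize import least_squares
p=dict(np.load("w1.npz"))
C=lambda u,z:onz(p,np.array(u)/4+[195-.4,95-.4],z)[:2]
N={6:(145,175),5:(208,130),4:(284,110),3:(363,113),2:(436,145),1:(483,192),0:(522,271)}
k=np.array(list(N));P=np.array([C(u,85) for u in N.values()])
def F(v):
    a=v[2]+np.radians(20)*(k-3);return (P-v[:2]-46*np.c_[np.cos(a),np.sin(a)]).ravel()
f=least_squares(F,[500,-166,.5]);print(f.x[:2],np.degrees(f.x[2]),np.abs(f.fun).max())
E=np.array([C(u,85) for u in[(48,310),(568,315),(305,60),(310,573),(62,400),(150,515),(110,160),(500,160),(552,240)]])
g=least_squares(lambda v:np.hypot(*(E-v[:2]).T)-v[2],[500,-166,56]);print("edge",g.x,g.fun.round(1))
t=C((369,162),86)
for c in(f.x[:2],g.x[:2]):
    d=t-c;print("pointer",np.hypot(*d),np.degrees(np.arctan2(d[1],d[0]))-np.degrees(f.x[2]))
    d=C((345,262),114)-c;print("pointer top",np.hypot(*d),np.degrees(np.arctan2(d[1],d[0])))
T=np.array([C(u,160) for u in[(175,410),(240,303),(300,290),(372,303),(427,350),(440,410)]])
g2=least_squares(lambda v:np.hypot(*(T-v[:2]).T)-22,[500,-166]);print("cap top",g2.x,g2.fun.round(1))
E
```

```text
[ 505.09581771 -168.88915371] 30.59055580619489 1.7823983220347488
edge [ 504.7482333  -168.90499207   54.19550018] [ 0.4  0.7  1.   0.3  0.3 -0.7 -0.6 -1.3 -0. ]
pointer 36.93278446218875 -5.886542740540634
pointer top 19.968409746693563 24.149238225693395
pointer 37.255406784760446 -6.0878219002877785
pointer top 20.29245641448179 23.78853443419451
cap top [ 504.98146379 -168.7992669 ] [-0.4  0.3 -0.4 -0.   0.4 -0.6]
```

Emit:
drive_tool:
  commands:
    - [[0.005, -0.003, -0.01], [0, 0, 0], 1]
    - [[0.005, -0.003, -0.02], [0, 0, 0], 1]
    - [[0.005, -0.003, -0.03], [0, 0, 0], 1]
    - [[0.005, -0.003, -0.04], [0, 0, 0], 1]
    - [[0.005, -0.003, -0.05], [0, 0, 0], 1]
    - [[0.005, -0.003, -0.06], [0, 0, 0], 1]
    - [[0.005, -0.003, -0.07], [0, 0, 0], 1]
    - [[0.005, -0.003, -0.075], [0, 0, 0], 1]
    - [[0.005, -0.003, -0.075], [0, 0, 0], 1]
    - [[0.005, -0.003, -0.075], [0, 0, 0], 1]
  force: 30

```text
time: 3.95
tool_pos: [505.2, -169.2, 174.0]
eef_rot: [0.0, 0.924, 0.382, 0.0]
wrist_force: [-0.1, -0.4, 0.9]
finger_gap: 88.1
```

Emit:
drive_tool:
  commands:
    - [[0, 0, -0.012], [0, 0, 0], 1]
    - [[0, 0, -0.024], [0, 0, 0], 1]
    - [[0, 0, -0.036], [0, 0, 0], 1]
    - [[0, 0, -0.048], [0, 0, 0], 1]
    - [[0, 0, -0.058], [0, 0, 0], 1]
    - [[0, 0, -0.065], [0, 0, 0], 1]
    - [[0, 0, -0.07], [0, 0, 0], 1]
    - [[0, 0, -0.0725], [0, 0, 0], 1]
    - [[0, 0, -0.0725], [0, 0, 0], 1]
    - [[0, 0, -0.0725], [0, 0, 0], 1]

```text
time: 5.2
tool_pos: [505.2, -169.1, 101.5]
eef_rot: [0.0, 0.924, 0.382, 0.0]
wrist_force: [0.1, -0.2, 1.0]
finger_gap: 87.9
```

Emit:
drive_tool:
  commands:
    - [[0, 0, 0], [0, 0, 0], 0.5]
    - [[0, 0, 0], [0, 0, 0], 0.5]
    - [[0, 0, 0], [0, 0, 0], 0.5]
    - [[0, 0, 0], [0, 0, 0], 0.5]
    - [[0, 0, 0], [0, 0, 0], 0.5]
    - [[0, 0, 0], [0, 0, 0], 0.5]
    - [[0, 0, 0], [0, 0, 0], 0.5]
    - [[0, 0, 0], [0, 0, 0], 0.5]
    - [[0, 0, 0], [0, 0, 0], 0.5]
    - [[0, 0, 0], [0, 0, 0], 0.5]
  force: 30

```text
time: 6.45
tool_pos: [503.9, -168.0, 101.1]
eef_rot: [-0.001, 0.924, 0.382, -0.001]
wrist_force: [-4.3, 3.8, 5.1]
finger_gap: 57.6
```

Emit:
drive_tool:
  commands:
    - [[-0.0015, 0.0013, 0], [0, 0, 0], 0.5]
    - [[-0.0015, 0.0013, 0], [0, 0, 0.06], 0.5]
    - [[-0.0015, 0.0013, 0], [0, 0, 0.12], 0.5]
    - [[-0.0015, 0.0013, 0], [0, 0, 0.18], 0.5]
    - [[-0.0015, 0.0013, 0], [0, 0, 0.24], 0.5]
    - [[-0.0015, 0.0013, 0], [0, 0, 0.3], 0.5]
    - [[-0.0015, 0.0013, 0], [0, 0, 0.36], 0.5]
    - [[-0.0015, 0.0013, 0], [0, 0, 0.42], 0.5]
    - [[-0.0015, 0.0013, 0], [0, 0, 0.42], 0.5]
    - [[-0.0015, 0.0013, 0], [0, 0, 0.42], 0.5]

```text
time: 7.7
tool_pos: [503.5, -167.8, 101.1]
eef_rot: [0.0, 0.825, 0.566, -0.0]
wrist_force: [-0.2, -0.2, -0.8]
finger_gap: 57.2
```

```bash
python3 - <<'E'
from h import *
s=sense();print(s["moment"],s["wrist_force"],s["eef_rot"])
E
```

```text
[0.10584471 0.31649185 0.05379199] [-0.21723347 -0.18342198 -0.80684551] [ 4.65590593e-05  8.24550717e-01  5.65788043e-01 -5.99108548e-05]
```

Emit:
drive_tool:
  commands:
    - [[0, 0, 0], [0, 0, 0], 1]
    - [[0, 0, 0], [0, 0, 0], 1]
    - [[0, 0, 0], [0, 0, 0], 1]
    - [[0, 0, 0.01], [0, 0, 0], 1]
    - [[0, 0, 0.035], [0, 0, 0], 1]
    - [[0, 0, 0.06], [0, 0, 0], 1]
    - [[0, 0, 0.09], [0, 0, 0], 1]
    - [[0, 0, 0.12], [0, 0, 0], 1]
    - [[0, 0, 0.145], [0, 0, 0], 1]
    - [[0, 0, 0.145], [0, 0, 0], 1]

```text
time: 8.95
tool_pos: [504.6, -168.3, 248.4]
eef_rot: [0.001, 0.824, 0.566, 0.002]
wrist_force: [0.9, 0.6, -0.8]
finger_gap: 88.5
```

```bash
python3 - <<'E'
from h import *
s=sense();print(s["tool_pos"],s["eef_rot"],s["finger_gap"])
p=camera_params("wrist");im=get_image("wrist")[:,:,::-1]
np.savez("w2.npz",**p);cv2.imwrite("pics/w2.png",im)
c=proj(p,[504,-168,85]);u,v=int(c[0])-77,int(c[1])-75;print(u,v)
cv2.imwrite("pics/w2c.png",cv2.resize(im[v:v+150,u:u+155],None,fx=4,fy=4,interpolation=cv2.INTER_CUBIC))
E
```

```text
[ 504.64738362 -168.26142946  248.36250163] [0.00140939 0.82432488 0.56611293 0.00162718] 88.45467223363407
191 109
```

View pics/w2c.png

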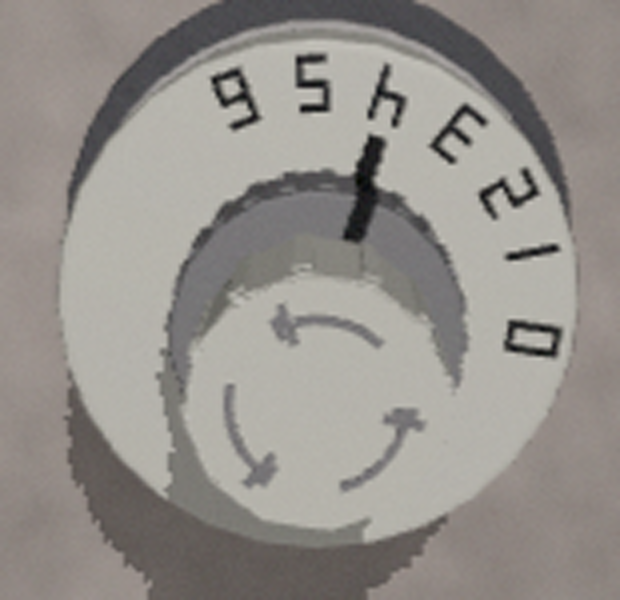

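The pointer tip at (376,140) now points at the 4, which is at (387,97). I'll put a number on that.

```bash
python3 - <<'E'
from h import *
from scipy.optimize import least_squares
p=dict(np.load("w2.npz"))
C=lambda u,z:onz(p,np.array(u)/4+[191-.4,109-.4],z)[:2]
N={6:(237,99),5:(313,84),4:(387,97),3:(459,135),2:(511,194),1:(532,252),0:(534,338)}
k=np.array(list(N));P=np.array([C(u,85) for u in N.values()])
def F(v):
    a=v[2]+np.radians(20)*(k-3);return (P-v[:2]-46*np.c_[np.cos(a),np.sin(a)]).ravel()
f=least_squares(F,[500,-166,.5]);print(f.x[:2],np.degrees(f.x[2]),np.abs(f.fun).max())
for c in(f.x[:2],[503.7,-168]):
    ang=lambda X:np.degrees(np.arctan2(*(X-c)[::-1]));print("numerals",[round(ang(x),1) for x in P])
    t=C((376,140),86);print("pointer",np.hypot(*(t-c)),ang(t),ang(t)-np.degrees(f.x[2]))
# pointer near edges; cap
T=np.array([C(u,160) for u in[(188,350),(240,296),(303,276),(365,282),(425,325),(455,380)]])
g2=least_squares(lambda v:np.hypot(*(T-v[:2]).T)-22,[500,-166]);print("cap top",g2.x,g2.fun.round(1),[round(ang(x),0) for x in T])
E
```

```text
[ 505.06631859 -168.89537374] 30.756713465297086 2.0065748659008644
numerals [np.float64(90.3), np.float64(70.6), np.float64(51.4), np.float64(30.2), np.float64(9.6), np.float64(-6.7), np.float64(-30.0)]
pointer 36.64012144870938 50.57700234240504 19.820288877107952
numerals [np.float64(88.6), np.float64(68.6), np.float64(49.3), np.float64(28.4), np.float64(8.3), np.float64(-7.6), np.float64(-30.1)]
pointer 36.85193512206984 48.0511811059146 17.294467640617516
cap top [ 504.69211819 -168.78792821] [ 0.8  0.  -0.4 -0.1 -0.   0.8] [np.float64(134.0), np.float64(101.0), np.float64(72.0), np.float64(45.0), np.float64(14.0), np.float64(-12.0)]
```

Emit:
drive_tool:
  commands:
    - [[0.0005, -0.0005, -0.015], [0, 0, -0.03], 1]
    - [[0.0005, -0.0005, -0.03], [0, 0, -0.06], 1]
    - [[0.0005, -0.0005, -0.045], [0, 0, -0.09], 1]
    - [[0.0005, -0.0005, -0.06], [0, 0, -0.12], 1]
    - [[0.0005, -0.0005, -0.075], [0, 0, -0.14], 1]
    - [[0.0005, -0.0005, -0.09], [0, 0, -0.14], 1]
    - [[0.0005, -0.0005, -0.105], [0, 0, -0.14], 1]
    - [[0.0005, -0.0005, -0.117], [0, 0, -0.14], 1]
    - [[0.0005, -0.0005, -0.117], [0, 0, -0.14], 1]
    - [[0.0005, -0.0005, -0.117], [0, 0, -0.14], 1]

```text
time: 10.25
tool_pos: [504.3, -168.4, 129.5]
eef_rot: [0.0, 0.862, 0.507, 0.0]
wrist_force: [0.0, 0.3, 0.2]
finger_gap: 88.0
```

Emit:
drive_tool:
  commands:
    - [[0, 0, 0], [0, 0, 0], 0.3]
    - [[0, 0, 0], [0, 0, 0], 0.3]
    - [[0, 0, 0], [0, 0, 0], 0.3]
    - [[0, 0, 0], [0, 0, 0], 0.3]
    - [[0, 0, 0], [0, 0, 0], 0.3]
    - [[0, 0, 0], [0, 0, 0], 0.3]
    - [[0, 0, 0], [0, 0, 0], 0.3]
    - [[0, 0, 0], [0, 0, 0], 0.3]
    - [[0, 0, 0], [0, 0, 0], 0.3]
    - [[0, 0, 0], [0, 0, 0], 0.3]
  force: 50

```text
time: 11.5
tool_pos: [503.8, -168.1, 129.1]
eef_rot: [-0.0, 0.862, 0.507, -0.0]
wrist_force: [-1.7, 1.3, 1.9]
finger_gap: 42.3
```

Emit:
drive_tool:
  commands:
    - [[-0.0004, 0.0003, -0.001], [0, 0, 0], 0.3]
    - [[-0.0004, 0.0003, -0.002], [0, 0, 0], 0.3]
    - [[-0.0004, 0.0003, -0.003], [0, 0, 0], 0.3]
    - [[-0.0004, 0.0003, -0.004], [0, 0, 0], 0.3]
    - [[-0.0004, 0.0003, -0.005], [0, 0, 0], 0.3]
    - [[-0.0004, 0.0003, -0.006], [0, 0, 0], 0.3]
    - [[-0.0004, 0.0003, -0.007], [0, 0, 0], 0.3]
    - [[-0.0004, 0.0003, -0.0075], [0, 0, 0], 0.3]
    - [[-0.0004, 0.0003, -0.0075], [0, 0, 0], 0.3]
    - [[-0.0004, 0.0003, -0.0075], [0, 0, 0], 0.3]

```text
time: 12.75
tool_pos: [503.9, -168.2, 122.6]
eef_rot: [0.0, 0.862, 0.507, 0.0]
wrist_force: [-5.0, 2.5, 12.1]
finger_gap: 42.4
```

Emit:
drive_tool:
  commands:
    - [[-0.0003, 0.0002, -0.001], [0, 0, 0], 0.3]
    - [[-0.0003, 0.0002, -0.001], [0, 0, 0], 0.3]
    - [[-0.0003, 0.0002, -0.001], [0, 0, 0.1], 0.3]
    - [[-0.0003, 0.0002, -0.001], [0, 0, 0.2], 0.3]
    - [[-0.0003, 0.0002, -0.001], [0, 0, 0.3], 0.3]
    - [[-0.0003, 0.0002, -0.001], [0, 0, 0.4], 0.3]
    - [[-0.0003, 0.0002, -0.001], [0, 0, 0.5], 0.3]
    - [[-0.0003, 0.0002, -0.001], [0, 0, 0.6], 0.3]
    - [[-0.0003, 0.0002, -0.001], [0, 0, 0.6], 0.3]
    - [[-0.0003, 0.0002, -0.001], [0, 0, 0.6], 0.3]

```text
time: 14.0
tool_pos: [504.8, -168.0, 122.1]
eef_rot: [0.001, 0.673, 0.739, 0.001]
wrist_force: [-1.2, 2.6, 13.0]
finger_gap: 42.3
```

```bash
python3 - <<'E'
from h import *
s=sense();print(s["moment"],s["wrist_force"],s["eef_rot"],s["joints"])
E
```

```text
[0.27605546 0.57067761 0.04844538] [-1.20700294  2.55942954 12.95953466] [0.00126318 0.67347047 0.73921237 0.00099991] [-0.05428924  0.52479774  0.37588733  1.95905319 -0.28844228  0.70609108
  0.5892962 ]
```

Emit:
drive_tool:
  commands:
    - [[0, 0, 0], [0, 0, 0.1], 0.3]
    - [[0, 0, 0], [0, 0, 0.2], 0.3]
    - [[0, 0, 0], [0, 0, 0.3], 0.3]
    - [[0, 0, 0], [0, 0, 0.4], 0.3]
    - [[0, 0, 0], [0, 0, 0.48], 0.3]
    - [[0, 0, 0], [0, 0, 0.48], 0.3]
    - [[0, 0, 0], [0, 0, 0.48], 0.3]
    - [[0, 0, 0], [0, 0, 0.48], 0.3]
    - [[0, 0, 0], [0, 0, 0.48], 0.3]
    - [[0, 0, 0], [0, 0, 0.48], 0.3]

```text
time: 15.25
tool_pos: [504.6, -167.9, 122.0]
eef_rot: [0.001, 0.478, 0.878, 0.001]
wrist_force: [-2.2, 1.4, 13.3]
finger_gap: 42.4
```

```bash
python3 - <<'E'
from h import *
s=sense();print(s["moment"],s["wrist_force"],s["eef_rot"],s["joints"])
p=camera_params("wrist");im=get_image("wrist")[:,:,::-1]
np.savez("w3.npz",**p);cv2.imwrite("pics/w3.png",im)
E
```

```text
[0.19481853 0.56149961 0.03757774] [-2.24639493  1.37868129 13.3437343 ] [1.24472356e-03 4.78396195e-01 8.78143032e-01 5.88154912e-04] [ 0.0412309   0.50980768  0.2505741   1.95374769 -0.19036148  0.69768193
  0.98044752]
```

View pics/w3.png

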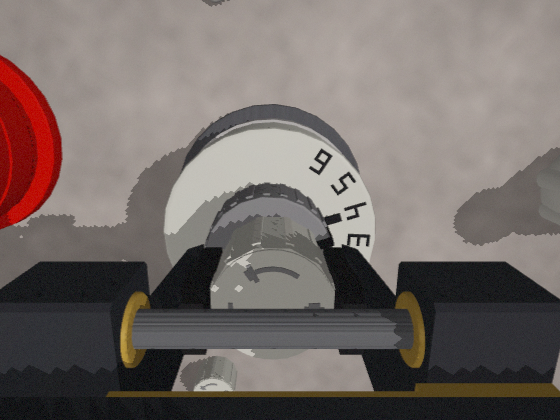

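The cap sits squarely between the fingers and has turned with them. The pointer at (332,220) still aims at the 4 at (355,212). Now I'll lift straight up.

Emit:
drive_tool:
  commands:
    - [[0, 0, 0.005], [0, 0, 0], 0.3]
    - [[0, 0, 0.01], [0, 0, 0], 0.3]
    - [[0, 0, 0.015], [0, 0, 0], 0.3]
    - [[0, 0, 0.02], [0, 0, 0], 0.3]
    - [[0, 0, 0.025], [0, 0, 0], 0.3]
    - [[0, 0, 0.03], [0, 0, 0], 0.3]
    - [[0, 0, 0.035], [0, 0, 0], 0.3]
    - [[0, 0, 0.04], [0, 0, 0], 0.3]
    - [[0, 0, 0.045], [0, 0, 0], 0.3]
    - [[0, 0, 0.05], [0, 0, 0], 0.3]

```text
time: 16.55
tool_pos: [503.3, -167.8, 171.1]
eef_rot: [0.0, 0.478, 0.878, -0.0]
wrist_force: [0.6, -0.4, -1.3]
finger_gap: 42.2
```

Emit:
drive_tool:
  commands:
    - [[0, 0, 0.006], [0, 0, 0], 0.3]
    - [[0, 0, 0.012], [0, 0, 0], 0.3]
    - [[0, 0, 0.018], [0, 0, 0], 0.3]
    - [[0, 0, 0.024], [0, 0, 0], 0.3]
    - [[0, 0, 0.03], [0, 0, 0], 0.3]
    - [[0, 0, 0.035], [0, 0, 0], 0.3]
    - [[0, 0, 0.038], [0, 0, 0], 0.3]
    - [[0, 0, 0.038], [0, 0, 0], 0.3]
    - [[0, 0, 0.038], [0, 0, 0], 0.3]
    - [[0, 0, 0.038], [0, 0, 0], 0.3]

```text
time: 17.8
tool_pos: [503.2, -167.7, 208.5]
eef_rot: [-0.0, 0.478, 0.878, -0.0]
wrist_force: [0.2, 0.1, -0.4]
finger_gap: 42.4
```

```bash
python3 - <<'E'
from h import *
s=sense();print(s)
a=get_image("wrist")[:,:,::-1];b=get_image("side")[120:330,240:430,::-1]
b=cv2.resize(b,(380,420))
cv2.imwrite("pics/f.png",np.hstack([cv2.resize(a,(420,315))if 0 else a[:,70:490],b]))
E
```

```text
{'time': 17.8, 'joints': array([ 0.00584578,  0.37867877,  0.28969286,  1.89752809, -0.13681113,
        0.88474563,  0.93608187]), 'dq': array([ 0.00013382, -0.00107513,  0.00013957, -0.0003899 ,  0.00164841,
       -0.00161357,  0.00033064]), 'joint_efforts': array([-1.77532595e-03, -4.34765053e+01,  3.63289811e+00, -2.20810300e+01,
       -1.53081055e-02,  7.26628723e-02,  5.59289481e-05]), 'tool_pos': array([ 503.16450408, -167.71003078,  208.52395644]), 'eef_rot': array([-1.65883877e-04,  4.78450673e-01,  8.78114412e-01, -7.75722999e-05]), 'wrist_force': array([ 0.21823521,  0.064155  , -0.42332814]), 'moment': array([-0.1024991 ,  0.02338265, -0.00641485]), 'finger_gap': 42.42032820901435}
```

View pics/f.png

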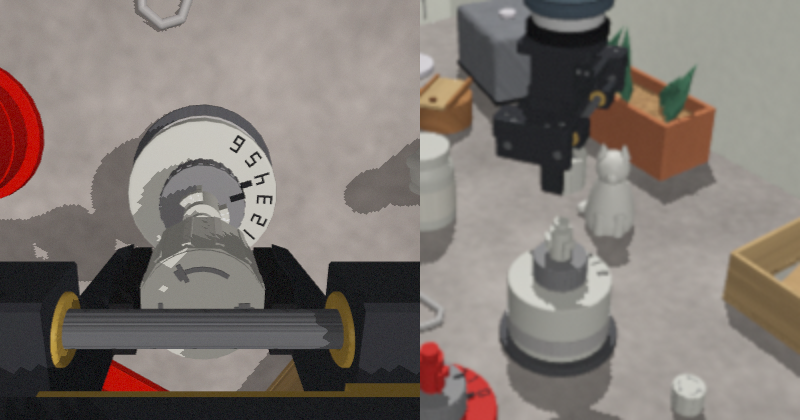

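The cap is held upright clear of the neck, which is now bare, and the bystanders are in place. One numeric check of the pointer before I hand in.

```bash
python3 - <<'E'
from h import *
p=camera_params("wrist");c=np.array([504.5,-168.5])
for n,u in{"tip":(322,181.5),"4":(331,184),"5":(321,164),"3":(330.5,202)}.items():
    d=onz(p,u,86 if n=="tip" else 85)[:2]-c;print(n,np.hypot(*d).round(1),np.degrees(np.arctan2(d[1],d[0])).round(1))
a=cv2.imread("pics/f.png")[130:250,190:290]
cv2.imwrite("pics/f2.png",cv2.resize(a,None,fx=5,fy=5,interpolation=2))
E
```

```text
tip 38.1 50.1
4 44.2 44.9
5 42.7 67.1
3 43.6 26.9
```

View pics/f2.png

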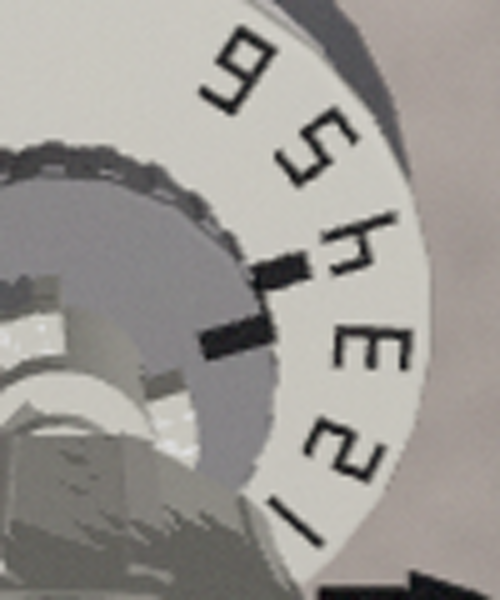

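```bash
python3 -c "
from workcell import *
sign_off();print(sense()['time'])"
```

```text
the job is handed in; nothing more can be done
the job is handed in; nothing more can be done
```

The job is handed in at about 18 s of the 54 s allowed. I turned the collar to 4, pushed the cap down, twisted it about 62° counter-clockwise and lifted it. It is still held above the bottle.

**Last checks:**
- **Collar:** the pointer tip is at 50.1°, with 4 fitted at 50.6° and its radius 38.1 mm against 38 mm expected. A rough pick of the 4 itself in the last picture gave 44.9°. That is 5° off, but that picture views the shoulder at a slant, and the tip has not moved since it clicked in.
- **Cap:** it is gripped at 42.4 mm (43 mm across flats) and upright. The tool is 79 mm above where it first gripped the cap. It sits about 2 mm from the bottle's axis, with no contact force from outside and the arm still.
- **Push depth:** while I turned the cap, the wrist force was about 13 N, so by the spring figures it was down 6 to 6.5 mm.
- **Start position:** the collar first measured about 6° short of 3, so I turned it 24° and let the click settle it at 4.
- **Other things on the shelf:** those visible in the final pictures look undisturbed. I did not measure their positions.

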